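Ready the knitting machine for tuck rows

ROBOT

A 6-joint arm with a two-finger parallel gripper is mounted at the origin on the work surface. World frame = base frame: x ahead of the robot, y to its left, z up, the work surface at z = 0. Lengths are in m, angles in rad, forces in N, time in s.
With the tool pointing down it reaches from about 0.35 to 0.775 m from the base axis. Payload 7.3 kg.
Tool frame: the origin (TCP) lies at the very end of the fingers, on their centre line; the grasp point (between the pads) lies grip_point_offset behind it (grip_point_offset is the distance from the TCP to the grasp point, in m); z points along the fingers, y is the direction in which the jaws open and shut (so a half turn about z gives the same grasp; the last joint's range is limited). The gripper opens to 92 mm and grips with 3 to 60 N. Pads are 19 mm wide; open, the fingers measure 130 mm over their backs; the gripper's body (75 mm by 190 mm) begins 47 mm behind the grasp point.
Start: joints at [-1.319, 0.342, 1.524, -0, 1.275, -0.146], TCP at [0.203, -0.484, 0.227] pointing down, gripper open.
Joint ranges: [-2.53, 2.53], [-0.77, 2.02], [0.04, 2.7], [-1, 4.14], [0.28, 2.66], [-3.11, 3.11]. Speed limits (rad/s): [2.57, 2.57, 3.14, 3.14, 3.14, 3.14].

INTERFACE

Orientations are given as [roll, pitch, yaw] about the fixed x, y, z axes, in that order (R = Rz(yaw) Ry(pitch) Rx(roll)).
In Python, from cell import * gives the robot as it stands.
- The arm moves only by the shell command python3 -m inch 'ROWS' [OPENING] [FORCE]. ROWS is JSON, a list that holds one entry, the list of rows, each a list of 4 numbers: the shift along the tool's x, y, z in mm, then the turn about the tool's z in rad. In form: [[[x, y, z, roll], ...]]. A call has 1 to 10 rows; each row shifts and turns the commanded pose from where the row before left it, along the tool's axes as they then stand; what a row does not reach is not made up. A row lasts 1/8 s, in which the tool goes at most 62.5 mm and 10.7 degrees, less where a joint would pass 70% of its speed; a pose out of reach is approached as far as the arm can. A call with a gripper value outside its range is refused whole. OPENING is the closure, from -1 (fully open) to 1 (shut), set as the call begins (- or left out, the last holds). The fingers move at their own pace and stop on an object; FORCE is the grip in N (left out, the last holds). Time passes only in rows, so rows that do not move let the fingers close. It gives the time, the measured TCP pose, the force and the opening at its end, in the units of the state.
- observe(): the state, without advancing time (a new reading comes with each control period).
- read_camera(name): name is "side" or "top"; returns a dict with "img" (384x512x3 uint8, blue, green, red), "fx", "fy", "cx", "cy" (pixels), "eye" and "rotation" of the camera in the world. Camera axes: x right, y down, z forward; pixel columns grow to the right and rows downward; lengths in m; the calibration is good to about 2 mm. A picture is of the moment at which its call begins. There is no depth.
- hand_in(): hands the job in, once; it reports no verdict.
Trained networks look in the newest picture that a camera, given by its name, has taken for a name from the list of things; names that differ only in an ending like _2 or _b are one class to them, and where a whole thing is asked for, a point or a joint stands for the part that bears it (a point fixed in the world has none). Each returns a list of dicts, best first, with "conf" (0 to 1); they miss things now and then, are a little off and sometimes report something else, mostly with a low value. They report only what shows in the picture. A call takes as long as a camera call. They do not tell look-alikes from the thing itself.
- boxes_of(camera, label): "at" ([row, column] in pixels, amid what is visible of it).
- place_of(camera, label): "at" ([row, column] in pixels: a listed point, or the origin of a listed thing).
The state is a dict: "time": time; "qpos": joint angles; "qvel": joint speeds; "joint_efforts": joint torques, N m; "tool_pos": TCP position; "tool_rot": TCP orientation; "contact_force": force on the tool from outside, world axes, zero at the start; "torque": the same for the moment, N m; "opening": finger opening in m.
Only numpy, scipy, OpenCV 4.12 (cv2) and the standard library are available. Lean on these libraries where they do the work, as an engineer would, in place of code of your own. Each camera call takes 0.05 s, during which the arm holds its last target. There are 200 camera calls.

TASK

Get the flat-bed knitting machine ready for the next tuck rows: put the transfer tool that was left on the needle bed back into the tool compartment and snap the compartment's lid fully shut, and throw the carriage's cam lever into its third notch, the one marked with three ticks. The carriage is in the middle of a row, so leave it and its two side levers as they stand, and do not disturb the things lying around.

Things in the scene. Friction and masses are not known exactly. Their poses are not given: they have to be found in the camera images.
- machine: Flat-bed knitting machine, fixed: a cream bed 1100 mm long (its y), 217 mm deep (x -110 to +107), 60 mm high, with steel needles and rails 4 mm proud at x -103 and +28. Origin: middle of its length, at table height; x points to its rear (away from the robot), y to the robot's left, z up. A yarn mast 0.5 m tall stands at (+85, +460) mm, a row counter 30 mm tall on the bed at (+75, -420).
- compartment (a point): Centre of the inner floor of the tool compartment, an open trough in the bed's rear part at (+70, -120, +30) mm of the machine. Inside it is 58 mm (machine x) by 180 mm (machine y) and 30 mm deep; its rim is level with the bed, 60 mm above the table. Axes as the machine's.
- lid (a joint): Lid angle (rad): 0 shut, 1.57 upright, 2.75 at its stop, laid back. A plate 65 mm (hinge to free edge) by 186 mm by 5 mm, 50 g, on a stiff hinge: it stays where it is left. Pushed down it meets a sprung catch at 0.18; 7 to 9 N down near the middle of its free edge snaps it past this to 0, its top then 65 mm above the table (a small rib on it 3 mm higher). A 7 N pull would open it again.
- lid_hinge (a point): Middle of the lid's hinge line, which runs along the machine's y at the rear rim: (+105, -120, +60.5) mm of the machine. Axes as the machine's.
- lid_edge (a point): Middle of the lid's free edge, 65 mm from the hinge and halfway through its thickness; shut, the edge faces the robot. Shut, its axes are the machine's; it turns with the lid.
- transfer_tool: Transfer tool lying on the needle bed: a beige plastic handle 92 x 12 mm, 10 mm thick, with a grey collar (up to 16 mm wide) and thin steel prongs at both ends, 147 mm long over all, 30 g. Origin: centre of its underside; its x runs along its length, z up.
- carriage_top (a point): Centre of the carriage's stitch dial, on the carriage's top face, 85 mm above the table. The carriage is a grey block 230 mm (machine y) by 136 mm (machine x -105 to +31), with a handle bar 178 mm long, 28 mm behind this point, its top 50 mm above the face. Pushed along the machine's y with over 14 N it slides; it must stay. Axes as the machine's.
- cam_lever (a joint): Cam lever's angle (rad) about the dial's upright axis: 0 points to the machine's front (the robot), positive swings the grip to the robot's right. A sprung detent holds it in four notches, counted from the robot's left: -0.6 (one tick), -0.2 (two), +0.2 (three: the one wanted), +0.6 (four). About 5 N at the grip lifts it out of a notch; near a notch it is drawn in. Ends: -0.67, +0.67.
- lever_axis (a point): The cam lever's turning axis where it meets the carriage's top face, under the round black stitch dial (40 mm across, top 30 mm above the face). Axes as the machine's.
- lever_grip (a point): The cam lever's upright cream grip, its centre line 54 mm from the axis: 20 mm along the lever, 12 mm across; it stands on the lever's flat arm (14 mm wide, top 92 mm above the table) and its top is 113 mm above the table. This point lies 7 mm below its top. Its x points along the lever to the axis; it turns with the lever.
- third_notch (a point): The third notch of the steel quadrant rim (4 mm high) on the carriage's top face, 73 mm from the lever's axis; three white ticks stand beyond it.
- side_lever_left_tip (a point): Top of the left side lever (robot's left), a cream upright tab 16 x 10 mm, 25 mm tall, 88 mm to the left of the dial and 38 mm before it; swings fore and aft if knocked. Leave as it stands.
- side_lever_right_tip (a point): Top of the right side lever, the same, 88 mm to the right of the dial. Leave as it stands.
- caddy: White card box 90 x 90 x 100 mm with scissors and a steel rule standing in it, 175 mm tall over all, behind the machine. Origin: centre of its underside. Bystander.
- mug: White mug, 80 mm across (handle at its +y), 92 mm tall, behind the machine. Origin: centre of its underside. Bystander.
- spool: Wooden spool standing on end, 64 mm across, 80 mm tall, behind the machine. Origin: centre of its underside. Bystander.
- claw_weight: Small steel claw weight, 35 x 40 mm and 22 mm tall, lying on the rear casing to the left of the compartment. Origin: centre of its underside. Bystander.
There are look-alikes about, which are no part of the job. There is more than one size of the transfer_tool; the one meant has the size given above.

How it is judged:
At the end, for the whole second after the job is handed in: The transfer tool lies still inside the compartment, the lid is snapped shut (joint below 0.05 rad), the cam lever rests in the third notch (0.12 to 0.28 rad), the carriage and the tips of both side levers are within 15 mm and the four bystanders within 30 mm of where they began (value of joint cam_lever between 0.12 and 0.28 rad and value of joint lid below 0.05 rad and x of transfer_tool in the frame of compartment between -0.029 and 0.029 m and y of transfer_tool in the frame of compartment between -0.09 and 0.09 m and z of transfer_tool in the frame of compartment below 0.02 m and linear speed of transfer_tool below 0.02 m/s and distance of each of lever_axis, side_lever_left_tip, side_lever_right_tip from where it was at the start of the episode below 0.015 m and distance of each of caddy, mug, spool, claw_weight from where it was at the start of the episode below 0.03 m); the robot touches nothing.
It fails at once if the carriage was slid more than 30 mm along its rails (distance of lever_axis from where it was at the start of the episode above 0.03 m).
It fails at once if a bystander was shoved more than 50 mm or knocked over (distance of any of caddy, mug, spool, claw_weight from where it was at the start of the episode above 0.05 m or angle between any of caddy, mug, spool, claw_weight's own z axis and vertical above 0.6 rad).
It also fails if it takes over 64 s, if anything falls off the work surface, if the arm or the gripper's body presses on something with over 40 N, if the wrist force passes 120 N, or if a joint passes its speed limit or range.

## Working session

There is one attempt and no reset: what is moved stays moved. The work goes in short steps, Python scripts to look and compute and a shell command to move; the robot and the scene stay as the last step left them, time stands still between calls to the robot, and variables do not carry over. Pictures are saved under pics/ and viewed, about 8 in all and at most 12, crops included, and the job is handed in when it is done.

```bash
ls; mkdir -p pics; cat > h.py <<'E'
from cell import *
import numpy as np, cv2
from scipy.spatial.transform import Rotation as R
def ray(c,rc):
    d=np.array([(rc[1]-c["cx"])/c["fx"],(rc[0]-c["cy"])/c["fy"],1.]); d=np.array(c["rotation"])@d
    return np.array(c["eye"]),d/np.linalg.norm(d)
def onz(c,rc,z):
    e,d=ray(c,rc); return e+d*(z-e[2])/d[2]
def tri(c1,p1,c2,p2):
    e1,d1=ray(c1,p1);e2,d2=ray(c2,p2)
    t=np.linalg.lstsq(np.c_[d1,-d2],e2-e1,rcond=None)[0]
    a=e1+t[0]*d1;b=e2+t[1]*d2
    return (a+b)/2,np.linalg.norm(a-b)
def proj(c,p):
    q=np.array(c["rotation"]).T@(np.array(p)-c["eye"]); return [c["fy"]*q[1]/q[2]+c["cy"],c["fx"]*q[0]/q[2]+c["cx"]]
E
cat > look.py <<'E'
from h import *
np.set_printoptions(precision=4,suppress=True)
C={n:read_camera(n) for n in("top","side")}
for n,c in C.items(): cv2.imwrite(f"pics/{n}0.png",c["img"]); print(n,c["fx"],c["cx"],c["cy"],np.array(c["eye"]),np.array(c["rotation"]).round(3).tolist(),c["img"].shape)
for l in "machine compartment lid_hinge lid_edge transfer_tool carriage_top lever_axis lever_grip third_notch side_lever_left_tip side_lever_right_tip caddy mug spool claw_weight".split():
    r={n:place_of(n,l) for n in C}
    print(l,{n:[(np.round(x["at"],1).tolist(),round(x["conf"],2)) for x in v[:3]] for n,v in r.items()}, *(tri(C["top"],r["top"][0]["at"],C["side"],r["side"][0]["at"]) if r["top"] and r["side"] else ()))
s=observe();print({k:np.round(v,3).tolist() for k,v in s.items()})
E
python3 look.py; python3 -c "import cell;print([x for x in dir(cell) if x[0]!='_'])"
```

```text
pics
top 458.0050008667802 260.03778857843855 194.78646614984913 [ 0.414  -0.1929  1.2857] [-3.057, 0.012, -1.587] (384, 512, 3)
side 441.71691338018553 257.5392231200508 189.61968566152837 [-0.0409 -1.1732  0.76  ] [-2.098, 0.007, -0.515] (384, 512, 3)
['IKError', 'boxes_of', 'grip_point_offset', 'hand_in', 'observe', 'place_of', 'read_camera']Traceback (most recent call last):
  File "look.py", line 7, in <module>
    print(l,{n:[(np.round(x["at"],1).tolist(),round(x["conf"],2)) for x in v[:3]] for n,v in r.items()}, *(tri(C["top"],r["top"][0]["at"],C["side"],r["side"][0]["at"]) if r["top"] and r["side"] else ()))
                                                                                                           ~~~^^^^^^^^^^^^^^^^^^^^^^^^^^^^^^^^^^^^^^^^^^^^^^^^^^^^^^^^^
  File "h.py", line 11, in tri
    t=np.linalg.lstsq(np.c_[d1,-d2],e2-e1,rcond=None)[0]
      ~~~~~~~~~~~~~~~^^^^^^^^^^^^^^^^^^^^^^^^^^^^^^^^
    raise LinAlgError('Incompatible dimensions')
numpy.linalg.LinAlgError: Incompatible dimensions
```

Rotation is rpy; convert it.

```bash
sed -i 's/np.array(c\["rotation"\])/R.from_euler("xyz",c["rotation"]).as_matrix()/' h.py; python3 look.py; python3 -c "
import cv2,cell;print(cell.grip_point_offset)
a=cv2.imread('pics/top0.png');b=cv2.imread('pics/side0.png')
for n,i in(('top',a),('side',b)): cv2.imwrite(f'pics/{n}0b.png',cv2.resize(i,(800,600),interpolation=cv2.INTER_CUBIC))"
```

```text
top 458.0050008667802 260.03778857843855 194.78646614984913 [ 0.414  -0.1929  1.2857] [-3.057, 0.012, -1.587] (384, 512, 3)
side 441.71691338018553 257.5392231200508 189.61968566152837 [-0.0409 -1.1732  0.76  ] [-2.098, 0.007, -0.515] (384, 512, 3)
machine {'top': [([201.5, 210.1], 0.72)], 'side': [([197.3, 237.5], 0.77), ([219.5, 337.1], 0.23)]} [ 0.5111 -0.0403 -0.0014] 0.010210781497399624
compartment {'top': [([169.7, 249.0], 0.87)], 'side': [([201.3, 276.8], 0.83), ([159.8, 266.2], 0.31)]} [ 0.5965 -0.1517  0.0158] 0.008812421416285066
lid_hinge {'top': [([158.1, 251.0], 0.62)], 'side': [([188.1, 281.9], 0.75)]} [ 0.6172 -0.1568  0.0617] 0.0009790552919122098
lid_edge {'top': [([131.4, 244.1], 0.8)], 'side': [([178.3, 298.4], 0.71)]} [ 0.69   -0.1399  0.0688] 0.0008015984848796083
transfer_tool {'top': [([289.3, 306.3], 0.93), ([206.2, 302.1], 0.8), ([272.6, 402.4], 0.79)], 'side': [([328.8, 262.4], 0.96), ([265.8, 197.6], 0.66), ([220.0, 269.7], 0.44)]} [ 0.3143 -0.37   -0.1882] 0.18676469157942288
carriage_top {'top': [([205.0, 166.5], 0.87), ([114.8, 196.3], 0.66)], 'side': [
[... 820 characters left out ...]
), ([171.9, 197.5], 0.17)], 'side': [([220.7, 340.4], 0.87)]} [ 0.7248 -0.3226 -0.0016] 0.0005816557364688607
spool {'top': [([123.6, 150.8], 0.84)], 'side': [([161.5, 265.3], 0.8)]} [0.7287 0.1309 0.0036] 0.007190686549608641
claw_weight {'top': [([170.8, 197.4], 0.62)], 'side': [([174.0, 250.2], 0.4)]} [ 0.585  -0.0098  0.053 ] 0.003983006283753003
{'time': 1.8, 'qpos': [-1.319, 0.342, 1.524, -0.0, 1.275, -0.146], 'qvel': [-0.0, -0.0, -0.0, -0.0, 0.001, 0.001], 'joint_efforts': [-0.001, -43.113, -24.448, 0.072, 0.048, 0.0], 'tool_pos': [0.203, -0.484, 0.227], 'tool_rot': [3.141, 0.0, 0.398], 'contact_force': [0.377, 0.187, -0.436], 'torque': [0.036, -0.004, 0.047], 'opening': 0.092}
0.0188
```

View pics/top0b.png

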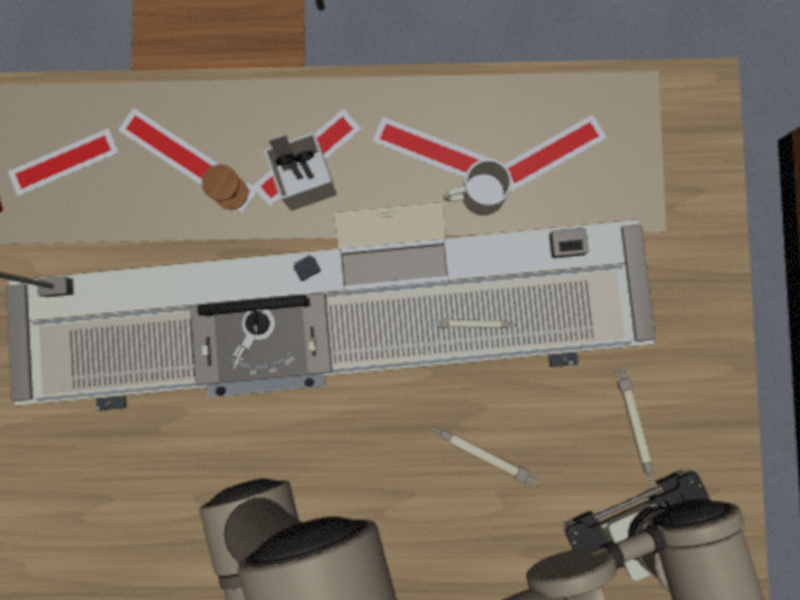

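View pics/side0b.png

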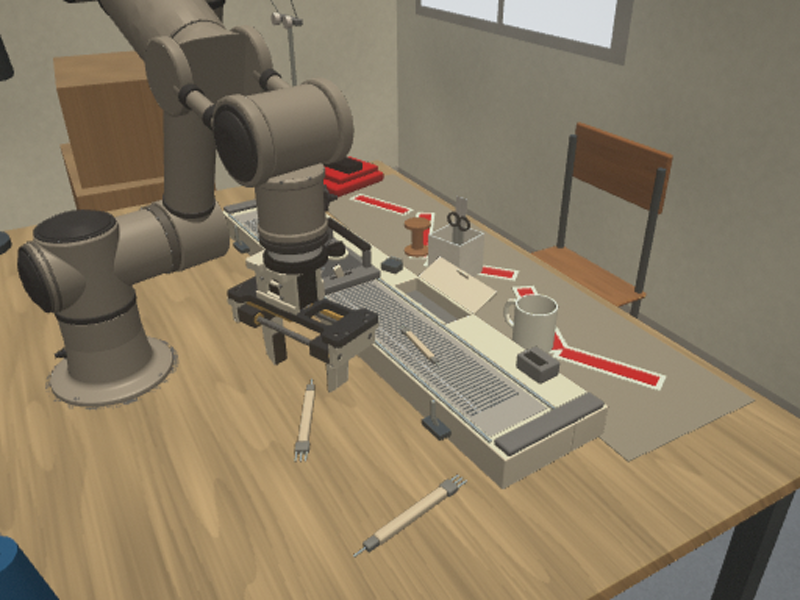

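The top view (800 px wide) shows three transfer tools:
- A: lying on the needle bed at (478,324).
- B: on the table at (485,456), longer.
- C: on the table at (636,425), longer.

A is on the bed and looks the right size, so I choose it and will check it in a close crop. The lid is laid back behind the compartment at (390,228). The lever points towards the first notch, with its axis at (258,322) and its grip at (238,360).

```bash
cat > m1.py <<'E'
from h import *
np.set_printoptions(precision=4,suppress=True)
c=read_camera("top"); i=c["img"]
k=cv2.resize(i[125:245,200:340],None,fx=5,fy=5,interpolation=cv2.INTER_CUBIC); cv2.imwrite("pics/c1.png",k)
k=cv2.resize(i[180:250,115:215],None,fx=7,fy=7,interpolation=cv2.INTER_CUBIC); cv2.imwrite("pics/c2.png",k)
for p in([207,275],[207,336],[284,275],[310,345],[236,395],[303,417]): print(p,onz(c,p,.065 if p[0]==207 else .005))
# machine corners from overview
for p in((12,403),(653,341),(640,222),(5,283)): print(p,onz(c,[p[1]*.64,p[0]*.64],.06))
E
python3 m1.py
```

```text
[207, 275] [ 0.4842 -0.2193  0.065 ]
[207, 336] [ 0.4815 -0.3817  0.065 ]
[284, 275] [ 0.2749 -0.2167  0.005 ]
[310, 345] [ 0.2017 -0.4072  0.005 ]
[236, 395] [ 0.4015 -0.552   0.005 ]
[303, 417] [ 0.2178 -0.6047  0.005 ]
(12, 403) [0.36   0.4971 0.06  ]
(653, 341) [ 0.4482 -0.5994  0.06  ]
(640, 222) [ 0.654  -0.5862  0.06  ]
(5, 283) [0.5668 0.5157 0.06  ]
```

View pics/c1.png

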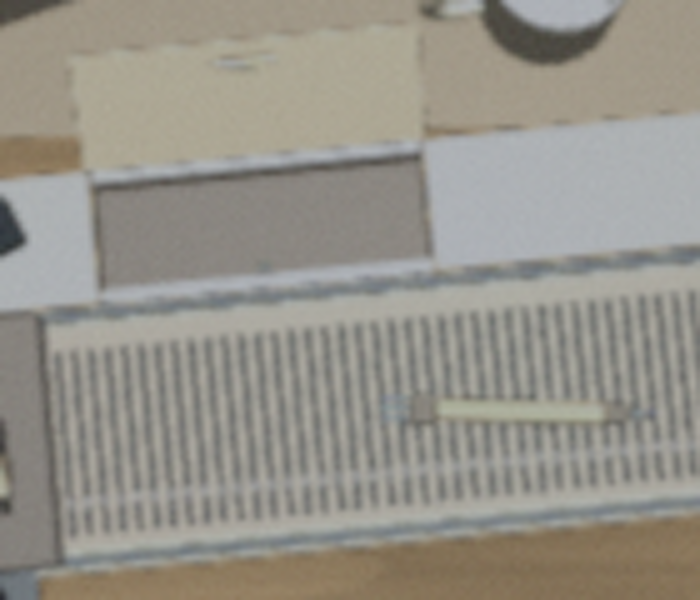

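View pics/c2.png

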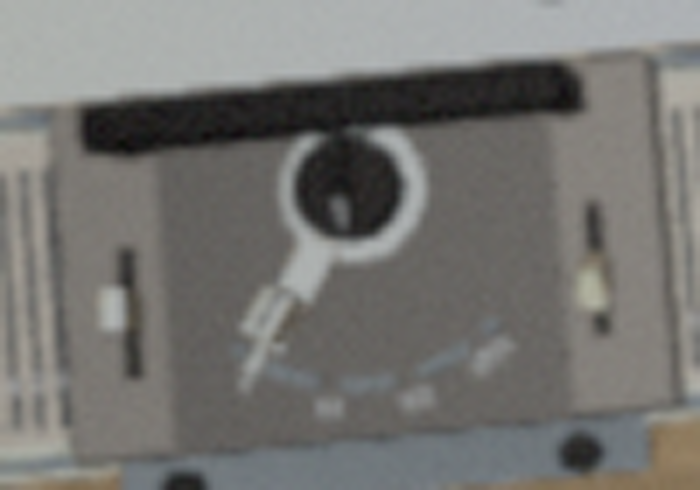

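The crops confirm tool A: about 144 mm overall with a 93 x 12 mm handle, and its handle centre at crop pixel (524,411). The compartment is empty and open, with its rim corners at (93,183), (420,157), (433,260) and (102,290). The lever sits in the first notch, with its grip top near crop-2 pixel (265,312).

```bash
cat > m2.py <<'E'
from h import *
np.set_printoptions(precision=4,suppress=True)
c=read_camera("top"); s=read_camera("side")
a=lambda x,y:[125+y/5,200+x/5]; b=lambda x,y:[180+y/7,115+x/7]
P=[onz(c,a(*p),.06) for p in((93,183),(420,157),(433,260),(102,290))]
print("comp",*P,np.mean(P,0),np.linalg.norm(P[0]-P[1]),np.linalg.norm(P[1]-P[2]))
print("hinge",onz(c,a(255,157),.0605),"edge@.085",onz(c,a(244,41),.085))
print("tool",onz(c,a(437,409),.070),onz(c,a(612,412),.070),onz(c,a(524,411),.070))
print("dial",onz(c,b(348,187),.115)," grip top",onz(c,b(268,312),.113))
for l in("transfer_tool","lid_edge","lid_hinge","lever_grip"):
    t=place_of("top",l);q=place_of("side",l)
    for x in t[:3]:
        for y in q[:3]:
            p,e=tri(c,x["at"],s,y["at"])
            if e<.012: print(l,p,e)
o=[.509,-.043];Rm=R.from_euler("z",.08).as_matrix()
for n,m in dict(comp=(.07,-.12,.06),hinge=(.105,-.12,.0605),edge275=(.165,-.12,.085),edgeshut=(.04,-.12,.063)).items(): print(n,np.r_[o,0]+Rm@m)
cv2.imwrite("pics/s1.png",cv2.resize(s["img"][140:240,190:330],None,fx=5,fy=5,interpolation=cv2.INTER_CUBIC))
E
python3 m2.py
```

```text
comp [ 0.6099 -0.0692  0.06  ] [ 0.621  -0.2463  0.06  ] [ 0.5648 -0.2522  0.06  ] [ 0.5516 -0.0736  0.06  ] [ 0.5868 -0.1603  0.06  ] 0.17743853043854396 0.05648707858428921
hinge [ 0.6225 -0.1571  0.0605] edge@.085 [ 0.6809 -0.1528  0.085 ]
tool [ 0.4839 -0.2522  0.07  ] [ 0.4807 -0.3449  0.07  ] [ 0.482  -0.2983  0.07  ]
dial [0.4867 0.0646 0.115 ]  grip top [0.4415 0.0943 0.113 ]
transfer_tool [ 0.3024 -0.571  -0.0037] 0.0016931045036975088
transfer_tool [ 0.485  -0.2935  0.055 ] 0.009733102582648836
lid_edge [ 0.6912 -0.1514  0.0723] 0.002215772334061569
lid_hinge [ 0.617  -0.1627  0.0639] 0.005163583412128321
comp [ 0.5884 -0.157   0.06  ]
hinge [ 0.6233 -0.1542  0.0605]
edge275 [ 0.6831 -0.1494  0.085 ]
edgeshut [ 0.5585 -0.1594  0.063 ]
```

View pics/s1.png

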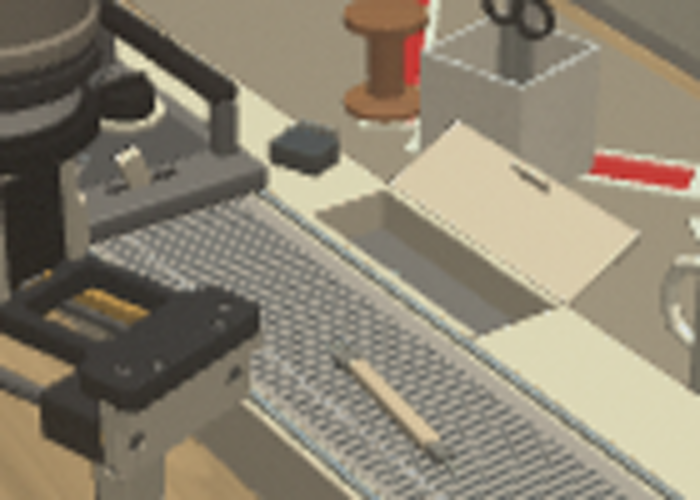

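The side crop shows the tool lying flat on the needles, with its handle centre near (393,405). The lid is tilted back near its stop, with its free edge middle near (550,178).

```bash
cat > go.py <<'E'
import sys
from h import *
np.set_printoptions(precision=1,suppress=True)
s=observe(); t=np.array(list(map(float,sys.argv[1:5]))); M=R.from_euler("xyz",s["tool_rot"]).as_matrix()
print("d_tool mm",M.T@(t[:3]-s["tool_pos"])*1000,"roll",round(-(t[3]-s["tool_rot"][2]),3),"pos",np.round(s["tool_pos"],4),np.round(s["tool_rot"],3),"F",np.array(s["contact_force"]),"t",s["time"],"open",round(s["opening"],4),"q",np.round(s["qpos"],2))
E
python3 go.py .482 -.298 .227 1.536
python3 - <<'E'
from h import *
c=read_camera("top");s=read_camera("side")
print(tri(c,[207.2,304.8],s,[221,268.6]),tri(c,[133.2,248.8],s,[175.6,300]))
E
```

```text
d_tool mm [328.9 -63.5  -0.3] roll -1.138 pos [ 0.2 -0.5  0.2] [3.1 0.  0.4] F [ 0.2 -0.2  0.3] t 2.35 open 0.0918 q [-1.3  0.3  1.5 -0.   1.3 -0.1]
(array([ 0.4827238 , -0.29889613,  0.06578602]), np.float64(0.0010237115647204953)) (array([ 0.68281543, -0.15422139,  0.08699144]), np.float64(0.005405270730941264))
```

```bash
python3 -m inch '[[[47,-9,0,0],[47,-9,0,0],[47,-9,0,0],[47,-9,0,0],[47,-9,0,0],[47,-9,0,0],[47,-9,0,0]]]' -0.2; python3 -m inch '[[[0,0,7,-0.16],[0,0,7,-0.16],[0,0,7,-0.16],[0,0,7,-0.16],[0,0,7,-0.16],[0,0,7,-0.16],[0,0,7,-0.16],[0,0,0,0]]]'; python3 go.py .482 -.298 .12 1.536
```

```text
time: 3.32
tool_pos: [0.4836, -0.2975, 0.2268]
tool_rot: [3.141, -0.0, 0.398]
contact_force: [0.8, 0.5, 0.5]
opening: 0.055
time: 4.32
tool_pos: [0.4821, -0.2983, 0.1772]
tool_rot: [-3.141, -0.001, 1.516]
contact_force: [-0.0, -0.1, -0.1]
opening: 0.0551
d_tool mm [ 0.2 -0.  57.2] roll -0.02 pos [ 0.5 -0.3  0.2] [-3.1 -0.   1.5] F [-0.  -0.1 -0.1] t 4.325 open 0.0551 q [-0.7  0.5  1.5 -0.   1.2 -0.6]
```

```bash
python3 -m inch '[[[0,0,50,-0.02],[0,0,45,0],[0,0,10,0],[0,0,3,0],[0,0,0,0]]]'; python3 -m inch '[[[0,0,2,0],[0,0,0,0]]]'
```

```text
time: 4.95
tool_pos: [0.4833, -0.2992, 0.0714]
tool_rot: [3.139, 0.002, 1.537]
contact_force: [0.3, -0.4, 0.8]
opening: 0.055
time: 5.2
tool_pos: [0.4826, -0.2987, 0.0684]
tool_rot: [3.141, 0.001, 1.538]
contact_force: [0.3, 0.8, 0.2]
opening: 0.0552
```

```bash
python3 -m inch '[[[0,0,2.5,0],[0,0,0,0]]]' ; python3 -m inch '[[[0,0,0,0],[0,0,0,0],[0,0,0,0],[0,0,0,0]]]' 1 20; python3 -m inch '[[[0,0,-15,0],[0,0,-25,0],[0,0,0,0]]]'; python3 go.py .588 -.157 .105 1.651
```

```text
time: 5.45
tool_pos: [0.4822, -0.2984, 0.0651]
tool_rot: [-3.141, -0.0, 1.538]
contact_force: [0.3, -0.4, -0.8]
opening: 0.0549
time: 5.95
tool_pos: [0.4823, -0.2985, 0.0652]
tool_rot: [3.142, 0.0, 1.538]
contact_force: [0.0, 0.8, -0.7]
opening: 0.0199
time: 6.32
tool_pos: [0.4836, -0.2995, 0.1078]
tool_rot: [3.137, 0.003, 1.538]
contact_force: [-0.6, -0.7, -0.0]
opening: 0.0008
d_tool mm [145.9  99.7   2.8] roll -0.113 pos [ 0.5 -0.3  0.1] [3.1 0.  1.5] F [-0.6 -0.7 -0. ] t 6.325 open 0.0008 q [-0.7  0.5  1.6 -0.   1.  -0.7]
```

The fingers were still closing when I lifted, so I missed the grasp. I'll check where the tool is now.

```bash
python3 -m inch '[[[-25,0,-40,0],[-50,0,-40,0],[-50,0,0,0]]]' -0.3; python3 - <<'E'
from h import *
c=read_camera("top");s=read_camera("side")
for n in("top","side"):print(n,[(x["at"],x["conf"]) for x in place_of(n,"transfer_tool")])
A=cv2.resize(c["img"][170:250,240:360],None,fx=5,fy=5,interpolation=cv2.INTER_CUBIC)
cv2.imwrite("pics/c3.png",A)
E
```

```text
time: 6.7
tool_pos: [0.4794, -0.4244, 0.1881]
tool_rot: [3.137, 0.005, 1.539]
contact_force: [0.9, -0.4, 0.3]
opening: 0.0261
top [([272.1, 404.0], 0.66), ([204.8, 303.4], 0.6)]
side [([331.3, 261.4], 0.91), ([265.3, 195.9], 0.67), ([223.3, 266.0], 0.66)]
```

View pics/c3.png

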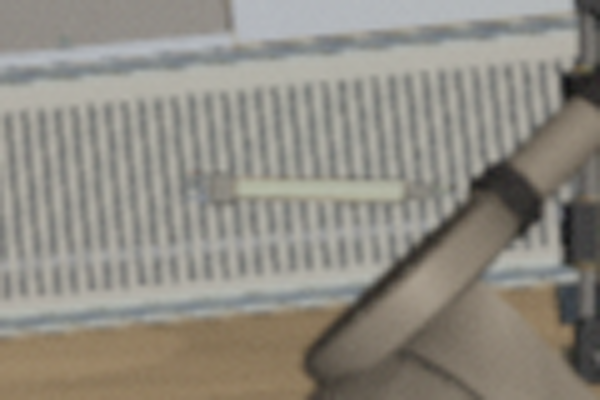

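The tool hasn't moved (handle from crop (236,187) to (408,190)). I'll repeat the grasp with a longer close.

```bash
python3 -m inch '[[[50,0,0,0],[50,0,0,0],[26,2,40,0],[0,0,50,0],[0,0,20,0],[0,0,8,0],[0,0,0,0]]]' 0.3; python3 go.py .4815 -.298 .065 1.537
```

```text
time: 7.78
tool_pos: [0.4844, -0.2957, 0.0663]
tool_rot: [-3.141, -0.0, 1.538]
contact_force: [-0.4, -0.9, 0.8]
opening: 0.0324
d_tool mm [-2.4 -2.8  1.3] roll 0.001 pos [ 0.5 -0.3  0.1] [-3.1 -0.   1.5] F [-0.4 -0.9  0.8] t 7.775 open 0.0324 q [-0.7  0.6  1.6  0.   0.9 -0.7]
```

```bash
python3 -m inch '[[[-2.5,-3,1.5,0],[0,0,0,0],[0,0,0,0],[0,0,0,0],[0,0,0,0],[0,0,0,0]]]' 1 20; python3 -m inch '[[[0,0,-10,0],[0,0,-10,0],[0,0,-20,0]]]'; python3 go.py .588 -.157 .105 1.651
```

```text
time: 8.52
tool_pos: [0.4815, -0.2992, 0.0654]
tool_rot: [3.141, 0.001, 1.538]
contact_force: [-0.7, -0.4, 6.3]
opening: 0.0115
time: 8.9
tool_pos: [0.481, -0.2984, 0.105]
tool_rot: [-3.141, -0.001, 1.538]
contact_force: [-0.6, -0.5, -1.1]
opening: 0.0117
d_tool mm [144.8 102.3   0.1] roll -0.113 pos [ 0.5 -0.3  0.1] [-3.1 -0.   1.5] F [-0.6 -0.5 -1.1] t 8.9 open 0.0117 q [-0.7  0.5  1.6  0.   1.  -0.7]
```

```bash
python3 -m inch '[[[48,34,0,0],[48,34,0,0],[49,34,0,0],[0,0,10,-0.113],[0,0,10,0],[0,0,0,0]]]'; python3 go.py .588 -.157 .065 1.651
```

```text
time: 9.65
tool_pos: [0.5872, -0.1575, 0.084]
tool_rot: [-3.14, -0.001, 1.648]
contact_force: [-0.6, -0.6, -0.4]
opening: 0.0116
d_tool mm [ 0.4  0.9 19. ] roll -0.003 pos [ 0.6 -0.2  0.1] [-3.1 -0.   1.6] F [-0.6 -0.6 -0.4] t 9.65 open 0.0116 q [-0.4  0.6  1.5 -0.   1.1 -0.5]
```

```bash
python3 -m inch '[[[0,0,12,0],[0,0,8,0],[0,0,5,0],[0,0,0,0]]]'; python3 -m inch '[[[0,0,6,0],[0,0,6,0],[0,0,0,0]]]'
```

```text
time: 10.15
tool_pos: [0.5877, -0.1573, 0.0592]
tool_rot: [-3.141, -0.0, 1.65]
contact_force: [0.0, -0.3, -0.8]
opening: 0.0118
time: 10.52
tool_pos: [0.5881, -0.1571, 0.0474]
tool_rot: [-3.142, -0.0, 1.651]
contact_force: [0.3, -0.1, 0.2]
opening: 0.011
```

```bash
python3 -m inch '[[[0,0,6,0],[0,0,4,0],[0,0,0,0]]]';  python3 -m inch '[[[0,0,0,0],[0,0,0,0],[0,0,0,0]]]' 0.62
```

```text
time: 10.9
tool_pos: [0.5904, -0.1575, 0.0382]
tool_rot: [3.136, 0.002, 1.651]
contact_force: [7.7, 0.3, 0.1]
opening: 0.0119
time: 11.28
tool_pos: [0.5914, -0.1575, 0.0387]
tool_rot: [3.134, 0.002, 1.651]
contact_force: [10.4, 1.1, -1.2]
opening: 0.0173
```

```bash
python3 -m inch '[[[0,1,-15,0],[0,0,-25,0],[0,0,-50,0],[0,0,-30,0],[-50,-20,0,0],[-60,-20,0,0],[0,0,0,0]]]'; python3 - <<'E'
from h import *
c=read_camera("top");s=read_camera("side")
cv2.imwrite("pics/c4.png",np.hstack([cv2.resize(x,None,fx=4,fy=4,interpolation=cv2.INTER_CUBIC) for x in (c["img"][130:200,200:300],s["img"][155:225,230:330])]))
E
```

```text
time: 12.15
tool_pos: [0.5563, -0.2733, 0.1577]
tool_rot: [-3.141, 0.001, 1.645]
contact_force: [0.3, 0.5, -0.4]
opening: 0.0178
```

View pics/c4.png

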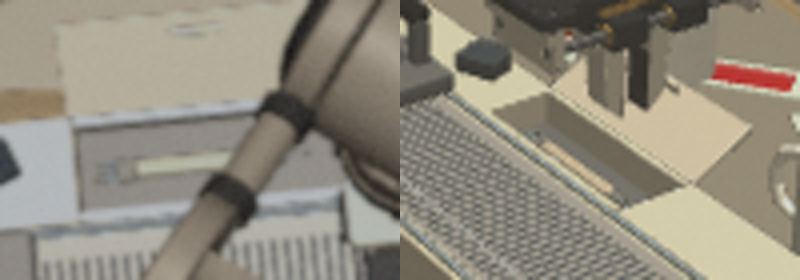

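The tool lies flat in the compartment in both views. Next I'll go behind the lid with the fingers shut.

```bash
python3 -m inch '[[[25,44,0,0],[25,44,0,0],[25,44,0,0],[25,42,0,0],[0,0,0,0]]]' 1; python3 go.py .722 -.16 .072 1.651
```

```text
time: 12.88
tool_pos: [0.7255, -0.1501, 0.1563]
tool_rot: [-3.141, -0.001, 1.657]
contact_force: [-0.6, -0.2, -0.6]
opening: 0.0003
d_tool mm [-9.7 -4.3 84.3] roll 0.006 pos [ 0.7 -0.2  0.2] [-3.1 -0.   1.7] F [-0.6 -0.2 -0.6] t 12.875 open 0.0003 q [-0.3  0.8  0.9  0.   1.4 -0.4]
```

```bash
python3 -m inch '[[[-5,0,40,0],[-5,0,35,0],[0,0,8,0],[0,0,0,0]]]'; python3 -m inch '[[[0,-15,0,0],[0,-15,0,0],[0,-10,-5,0],[0,-10,-5,0]]]'
```

```text
time: 13.38
tool_pos: [0.7243, -0.1652, 0.0753]
tool_rot: [-3.141, -0.0, 1.651]
contact_force: [-1.0, 0.6, 0.2]
opening: 0.0001
time: 13.88
tool_pos: [0.6866, -0.1693, 0.0968]
tool_rot: [3.108, 0.008, 1.652]
contact_force: [24.7, 8.5, 26.1]
opening: 0.0005
```

The fingers jammed on the lid's end face. I'll back off, look, and then try a friction lift that mostly moves upwards.

```bash
python3 -m inch '[[[0,0,-30,0],[0,30,-20,0],[0,25,0,0],[0,0,0,0]]]'; python3 - <<'E'
from h import *
s=read_camera("side")
for n in ("lid_edge","lid_hinge"):print(place_of("side",n))
cv2.imwrite("pics/c5.png",cv2.resize(s["img"][130:220,240:360],None,fx=5,fy=5,interpolation=cv2.INTER_CUBIC))
E
python3 go.py .724 -.165 .05 1.651
```

```text
time: 14.38
tool_pos: [0.7308, -0.1647, 0.1368]
tool_rot: [3.138, 0.001, 1.652]
contact_force: [0.2, 0.2, -0.0]
opening: 0.0002
[{'at': [172.0, 296.5], 'conf': 0.8}]
[{'at': [188.6, 281.5], 'conf': 0.66}, {'at': [157.0, 266.5], 'conf': 0.65}, {'at': [159.8, 196.7], 'conf': 0.57}]
d_tool mm [ 0.6 -4.6 85.4] roll -0.0 pos [ 0.7 -0.2  0.1] [-3.1  0.   1.7] F [-0.9 -0.5 -0.6] t 14.525 open 0.0005 q [-0.3  0.8  0.9 -0.   1.4 -0.4]
```

View pics/c5.png

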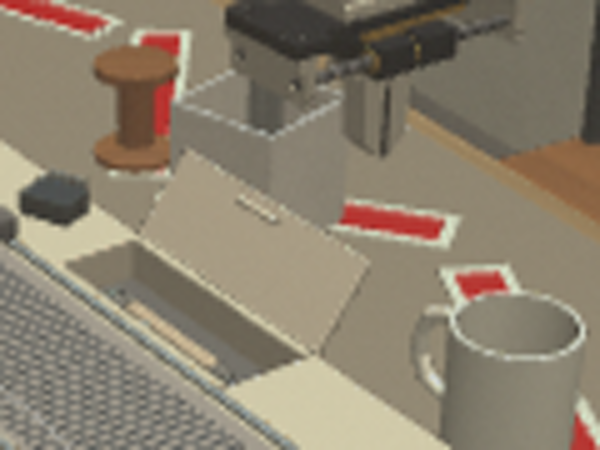

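The lid did rise (free edge middle now near crop (275,205)), so it was turning. I'll work out its angle.

```bash
cat > lid.py <<'E'
from h import *
def lid(px=None):
    s=read_camera("side"); px=px or place_of("side","lid_edge")[0]["at"]
    Rm=R.from_euler("z",.08).as_matrix(); H=np.array([.6233,-.1542,.0605])
    A=np.arange(0,2.8,.01); e=[np.linalg.norm(np.array(proj(s,H+Rm@[-.065*np.cos(a),0,.065*np.sin(a)]))-px) for a in A]
    k=int(np.argmin(e)); print(px,"angle",A[k],"err px",e[k],"edge",H+Rm@[-.065*np.cos(A[k]),0,.065*np.sin(A[k])])
if __name__=="__main__": lid(); lid([171,295]); lid([175.6,300])
E
python3 lid.py
```

```text
[170.7, 295.4] angle 2.36 err px 0.28997622498428577 edge [ 0.66928896 -0.15051301  0.1062867 ]
[171, 295] angle 2.35 err px 0.20038418397213206 edge [ 0.66883026 -0.15054979  0.10674577]
[175.6, 300] angle 2.79 err px 1.5066403513267044 edge [ 0.68412848 -0.14932331  0.08288558]
```

```bash
python3 -m inch '[[[5,-5,33,0],[5,-5,33,0],[0,-10,0,0],[0,-10,0,0],[0,0,0,0]]]'; python3 -m inch '[[[0,-5,-6,0],[0,-6,-7,0],[0,-6,-7,0],[0,-7,-7,0],[0,-7,-6,0],[0,0,0,0]]]';
```

```text
time: 15.35
tool_pos: [0.6981, -0.1579, 0.069]
tool_rot: [-3.141, -0.0, 1.65]
contact_force: [0.3, -0.4, 0.6]
opening: 0.0005
time: 16.1
tool_pos: [0.6675, -0.1604, 0.1027]
tool_rot: [3.141, 0.001, 1.651]
contact_force: [0.2, -0.2, -0.1]
opening: 0.0006
```

```bash
python3 lid.py | head -1; python3 -m inch '[[[0,-8,-4,0],[0,-8,-3,0],[0,-8,0,0],[0,-8,0,0],[0,0,0,0]]]'; python3 lid.py|head -1
```

```text
[171.5, 291.8] angle 2.15 err px 2.285137292769105 edge [ 0.65876446 -0.15135678  0.11489842]
time: 16.92
tool_pos: [0.6351, -0.1628, 0.1089]
tool_rot: [-3.141, 0.0, 1.65]
contact_force: [-0.1, -0.3, -0.5]
opening: 0.0004
[176.5, 283.2] angle 1.35 err px 6.313274145363381 edge [ 0.60911009 -0.15533762  0.12392202]
```

```bash
python3 -m inch '[[[0,-9,0,0],[0,-9,0,0],[0,-9,0,0],[0,-9,2,0],[0,0,0,0]]]';  python3 - <<'E'
from lid import *
lid()
c=read_camera("side");t=read_camera("top")
cv2.imwrite("pics/c6.png",np.hstack([cv2.resize(x,None,fx=4,fy=4,interpolation=cv2.INTER_CUBIC) for x in (t["img"][120:210,205:305],c["img"][135:225,240:340])]))
E
```

```text
time: 17.75
tool_pos: [0.5991, -0.1656, 0.1067]
tool_rot: [-3.141, -0.0, 1.65]
contact_force: [0.1, 0.6, 1.7]
opening: 0.0005
[180.9, 273.5] angle 0.76 err px 2.7494560661730074 edge [ 0.57633634 -0.15796513  0.10527989]
```

View pics/c6.png

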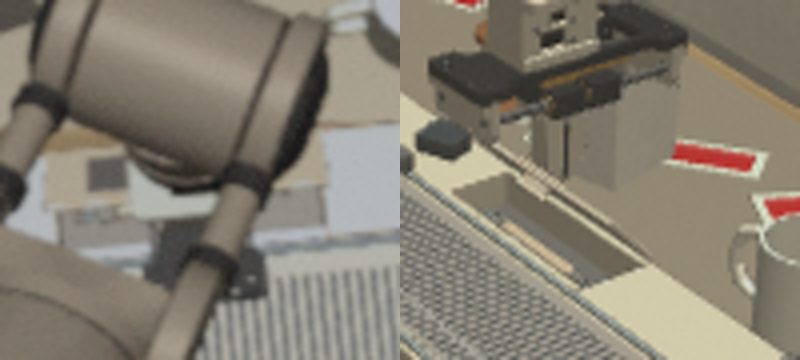

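The lid is past upright, at about 0.76 rad, leaning over the compartment with the tool still inside. I'll press it down.

```bash
python3 -m inch '[[[1,-6,6,0],[1,-6,6,0],[1,-6,6,0],[1,-5,6,0],[1,-3,4,0],[0,0,0,0]]]'; python3 -m inch '[[[0,0,3,0],[0,0,2,0],[0,0,0,0]]]'; python3 go.py .570 -.16 .068 1.651
```

```text
time: 18.7
tool_pos: [0.5733, -0.1626, 0.0785]
tool_rot: [-3.141, -0.0, 1.651]
contact_force: [0.4, -0.3, 0.2]
opening: 0.0005
time: 19.08
tool_pos: [0.5738, -0.1627, 0.0738]
tool_rot: [3.141, 0.0, 1.651]
contact_force: [-0.4, 1.0, 1.1]
opening: 0.0003
d_tool mm [ 3.  -3.5  5.8] roll -0.0 pos [ 0.6 -0.2  0.1] [3.1 0.  1.7] F [-0.4  1.   1.1] t 19.075 open 0.0003 q [-0.4  0.6  1.5 -0.   1.  -0.5]
```

```bash
python3 -m inch '[[[2,-3,2,0],[0,0,2,0],[0,0,0,0]]]'; python3 -m inch '[[[0,0,2,0],[0,0,2,0],[0,0,0,0]]]';  python3 -m inch '[[[0,0,2,0],[0,0,0,0]]]'
```

```text
time: 19.45
tool_pos: [0.5703, -0.1608, 0.0694]
tool_rot: [-3.141, -0.0, 1.651]
contact_force: [-0.6, -0.2, -0.5]
opening: 0.0001
time: 19.82
tool_pos: [0.5708, -0.1611, 0.0677]
tool_rot: [3.14, 0.001, 1.651]
contact_force: [-4.1, 1.6, 13.6]
opening: 0.0003
time: 20.08
tool_pos: [0.5708, -0.1611, 0.0673]
tool_rot: [3.14, 0.001, 1.651]
contact_force: [-8.8, 2.5, 25.3]
opening: 0.0002
```

Pressing with 25 N at the tip height of a shut lid (67 mm) suggests it has snapped shut. I'll retreat, check it, and go to the lever.

```bash
python3 -m inch '[[[0,0,-40,0],[0,0,-50,0],[0,0,-20,0],[44,-18,0,0],[44,-18,0,0],[44,-18,0,0],[44,-18,0,0],[44,-18,0,0],[44,-19,0,0],[0,0,0,0]]]' 0.35; python3 -m inch '[[[0,0,0,-0.157],[0,0,0,-0.157],[0,0,0,-0.157],[0,0,0,-0.157],[0,0,0,-0.157],[0,0,0,-0.157],[0,0,0,-0.157],[0,0,0,0]]]'; python3 lid.py|head -1; python3 go.py .4405 .093 .099 2.75; python3 - <<'E'
from h import *
c=read_camera("side");t=read_camera("top")
cv2.imwrite("pics/c7.png",np.hstack([cv2.resize(x,None,fx=4,fy=4,interpolation=cv2.INTER_CUBIC) for x in (t["img"][130:230,130:230],c["img"][130:230,220:320])]))
for n in("top","side"):print(place_of(n,"lever_grip")[:2])
E
```

```text
time: 21.32
tool_pos: [0.4393, 0.0956, 0.1739]
tool_rot: [-3.141, -0.0, 1.655]
contact_force: [-0.1, -0.8, -0.1]
opening: 0.0299
time: 22.32
tool_pos: [0.4414, 0.0928, 0.1737]
tool_rot: [-3.141, 0.001, 2.748]
contact_force: [-0.1, 0.4, -0.4]
opening: 0.03
[194.7, 268.4] angle 0.0 err px 2.270610684980729 edge [ 0.55850789 -0.15939446  0.0605    ]
d_tool mm [ 0.3 -0.4 74.7] roll -0.003 pos [0.4 0.1 0.2] [-3.1  0.   2.7] F [ 0.5 -0.1  0.2] t 22.525 open 0.0298 q [ 0.   0.3  1.8 -0.   1.1 -1.1]
[{'at': [222.2, 157.0], 'conf': 0.62}]
[{'at': [162.6, 265.8], 'conf': 0.72}, {'at': [158.3, 195.8], 'conf': 0.45}]
```

View pics/c7.png

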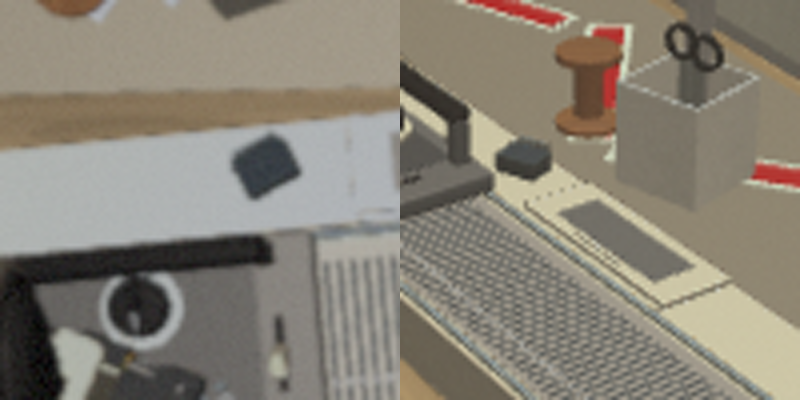

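The lid lies flat and shut, and the bystanders are in place. I'll descend over the grip.

```bash
python3 -m inch '[[[0,0,30,0],[0,0,25,0],[0,0,8,0],[0,0,6,0],[0,0,5,0],[0,0,0,0]]]'
```

```text
time: 23.48
tool_pos: [0.4409, 0.0935, 0.0999]
tool_rot: [3.142, 0.0, 2.75]
contact_force: [-0.3, -0.3, 0.4]
opening: 0.0304
```

```bash
python3 go.py .4348 .0497 .1 2.75
```

```text
d_tool mm [-11.1 -42.8  -0.1] roll -0.0 pos [0.4 0.1 0.1] [3.1 0.  2.8] F [-0.3 -0.3  0.4] t 23.475 open 0.0304 q [ 0.   0.4  1.9 -0.   0.9 -1.1]
```

```bash
python3 -m inch '[[[0,0,0,0.08],[0,0,0,0],[0,0,0,0]]]' 0.6 5; python3 -m inch '[[[-2,-6,0,-0.08],[-2,-6,0,-0.1],[-1,-6,0,-0.1],[-1,-6,0,-0.1],[0,0,0,0]]]'; python3 go.py .4348 .0497 .1 3.1
```

```text
time: 23.85
tool_pos: [0.4411, 0.0937, 0.1001]
tool_rot: [3.141, 0.001, 2.671]
contact_force: [0.6, 1.4, 1.0]
opening: 0.0187
time: 24.48
tool_pos: [0.4383, 0.0689, 0.0998]
tool_rot: [3.141, -0.0, 3.049]
contact_force: [-0.9, 2.9, 0.6]
opening: 0.0177
d_tool mm [  1.7 -19.5  -0.2] roll -0.051 pos [0.4 0.1 0.1] [ 3.1 -0.   3. ] F [-0.9  2.9  0.6] t 24.475 open 0.0177 q [-0.   0.4  1.9  0.   0.9 -1.5]
```

```bash
python3 -m inch '[[[0,-5,0,-0.08],[0,-5,0,-0.08],[0,-5,0,-0.08],[0,0,0,0]]]'; python3 -m inch '[[[0,-3,0,-0.05],[0,-3,0,-0.02],[0,0,0,0]]]'; python3 go.py .4348 .0497 .1 -2.863
```

```text
time: 24.98
tool_pos: [0.4384, 0.0537, 0.0998]
tool_rot: [-3.141, 0.0, -2.996]
contact_force: [-0.1, -0.3, -0.2]
opening: 0.0182
time: 25.35
tool_pos: [0.4395, 0.0482, 0.0998]
tool_rot: [3.142, 0.0, -2.925]
contact_force: [0.4, 2.5, -0.4]
opening: 0.0185
d_tool mm [ 4.2  2.5 -0.2] roll -0.062 pos [0.4 0.  0.1] [ 3.1  0.  -2.9] F [ 0.4  2.5 -0.4] t 25.35 open 0.0185 q [-0.1  0.3  1.9  0.   0.9 -1.9]
```

```bash
python3 -m inch '[[[0,2,0,0],[0,0,0,0]]]' 0.4; python3 -m inch '[[[0,0,-20,0],[0,0,-40,0],[0,0,-40,0],[0,-50,-10,0],[0,-50,0,0],[0,-50,0,0],[0,-50,0,0],[0,-50,0,0],[0,-40,0,0],[0,0,0,0]]]'; python3 - <<'E'
from h import *
c=read_camera("side");t=read_camera("top")
cv2.imwrite("pics/c8.png",cv2.resize(t["img"][180:250,115:215],None,fx=7,fy=7,interpolation=cv2.INTER_CUBIC))
for n in "mug caddy spool claw_weight lever_axis lever_grip side_lever_left_tip side_lever_right_tip third_notch".split():print(n,*[[np.round(x["at"],1).tolist() for x in place_of(k,n)[:2]] for k in("top","side")])
E
```

```text
time: 25.6
tool_pos: [0.4387, 0.0498, 0.0997]
tool_rot: [-3.141, -0.001, -2.923]
contact_force: [-0.4, 0.1, -0.1]
opening: 0.0268
time: 26.85
tool_pos: [0.5014, -0.2359, 0.2091]
tool_rot: [-3.141, -0.001, -2.927]
contact_force: [0.2, 0.3, 0.6]
opening: 0.0273
mug [[124.5, 310.4]] [[219.5, 341.0], [189.6, 284.5]]
caddy [[115.3, 194.2]] [[173.6, 291.2]]
spool [[124.1, 149.9]] [[159.8, 265.5], [161.1, 214.5]]
claw_weight [[224.3, 130.5]] [[172.2, 250.2]]
lever_axis [] [[160.3, 216.9]]
lever_grip [[224.0, 169.8]] [[220.1, 338.7], [165.7, 200.9]]
side_lever_left_tip [[226.8, 128.8]] [[152.0, 194.7]]
side_lever_right_tip [[220.8, 196.0]] [[169.9, 215.9]]
third_notch [[233.2, 171.8]] [[170.0, 197.8], [222.1, 338.9]]
```

View pics/c8.png

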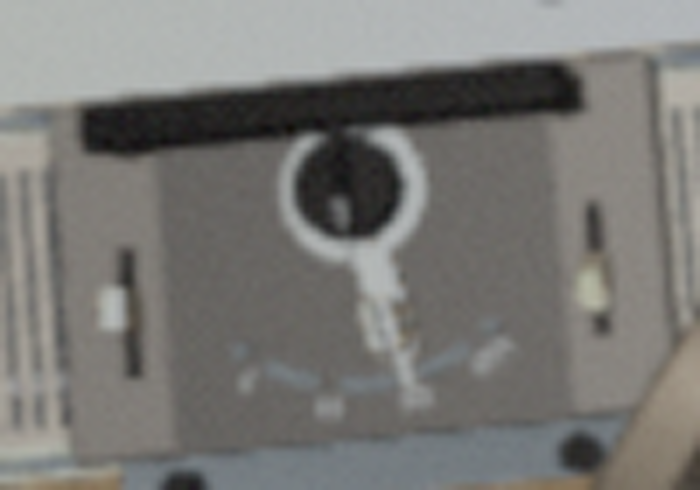

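The lever points at the third notch: its tip is at (407,385), about 0.19 rad after allowing for the machine's yaw. The carriage and both side levers are at the same pixels as before.

```bash
python3 lid.py|head -1; python3 -c "from cell import *;print(hand_in())"
```

```text
[170.2, 198.3] angle 0.29 err px 71.17592979181914 edge [ 0.56121336 -0.15917755  0.07908689]
the job is handed in; nothing more can be done
None
```

I put the transfer tool back in the compartment, shut the lid and threw the cam lever into the third notch. The job was handed in at about 27 s of the 64 s allowed; no verdict was reported.

**What went wrong on the way:**
- **Tool:** my first grasp closed too late and missed. The tool hadn't moved, and the second grasp held.
- **Placing the tool:** the fingers touched the compartment's front wall with about 10 N.
- **Lid:** my first push jammed on its end face, with roughly 37 N at the fingertips. A push that also moved upwards then swung it over.

**Last checks:**
- **Tool:** it lay flat in the compartment in both views before the lid was shut.
- **Lid:** it was pressed with 25 N until the fingertips stood at 67 mm, the height of a shut lid. The side view afterwards showed it flat, and I measured 0.0 rad.
- **Cam lever:** the top view shows it at the three-tick mark, about 0.19 rad.
- **Carriage and side levers:** they are at the same pixels as at the start.
- **Bystanders:** they are within about 2 pixels of the start. For the claw weight this holds only in the side view.
- **Robot:** it was touching nothing, with contact force near zero.

**Checks that disagreed:** at hand-in the network placed the lid edge on the carriage, 71 pixels off. I treated that as a false detection and relied on the earlier lid check. In the last top view it also placed the claw weight near the left side lever, which I likewise took as false.

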